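# Load two red core-tube caps into the spring-loaded cap magazine

### The arm

A 6-joint arm with a two-finger parallel gripper is mounted at the origin on the work surface. World frame = base frame: x ahead of the robot, y to its left, z up, the work surface at z = 0. Lengths are in m, angles in rad, forces in N, time in s.
With the tool pointing down it reaches from about 0.4 to 0.825 m from the base axis. Payload 7 kg.
Tool frame: the origin (TCP) lies at the very end of the fingers, on their centre line; the grasp point (between the pads) lies 19 mm behind it; z points along the fingers, y is the line along which they close (so a half turn about z gives the same grasp; the last joint's range is limited). The gripper opens to 88 mm and grips with 3 to 60 N. Pads are 19 mm wide; open, the fingers measure 130 mm over their backs; the gripper's body (78 mm by 193 mm) begins 47 mm behind the grasp point.
Start: joints at [-0.827, 0.359, 0.012, 0, -1.224, -0.288], TCP at [0.297, -0.606, 0.227] pointing down, gripper open.
Joint ranges: [-3.07, 3.07], [-1.43, 2.12], [-1.02, 1.25], [-3.03, 1.67], [-3.05, -0], [-3.03, 3.03]. Speed limits (rad/s): [2.39, 2.39, 3.01, 3.14, 3.14, 3.14].

### API

Orientations are given as [roll, pitch, yaw] about the fixed x, y, z axes, in that order (R = Rz(yaw) Ry(pitch) Rx(roll)).
In Python, from station import arm, grab_frame gives the robot as it stands.
- The arm moves only by the tool jog_arm, never from a script. Its argument "deltas" is a list that holds one entry, the list of rows, each a list of 4 numbers: the shift along the tool's x, y, z in units of 60 mm (1.0 is 60 mm), then the turn about the tool's z in units of 5 degrees (1.0 is 5 degrees). A call has 1 to 8 rows; each row is the pose to reach, as a shift and turn from the pose commanded when the call began, along the tool's axes at that moment; what a row does not reach only later rows make up. A row lasts 1/8 s, in which the tool goes at most 62.5 mm and 10.7 degrees, less where a joint would pass 70% of its speed; a pose out of reach is approached as far as the arm can. A call with a gripper value outside its range is refused whole. "grip" is the finger opening in mm, from 0 to 87.6, set as the call begins (left out, the last holds). The fingers move at their own pace and stop on an object; "squeeze" is the grip in N (left out, the last holds). Time passes only in rows, so rows that repeat a pose let the fingers close. It gives the time, the measured TCP pose, the force, the opening and the grip force at its end, in the units of the state.
- arm.get_state(): the state, without advancing time (a new reading comes with each control period).
- grab_frame(name): name is "scene" or "top"; returns a dict with "img" (400x640x3 uint8, red, green, blue), "vfov" (degrees; the focal length in pixels is half the picture's height over the tangent of half this angle, whatever the lens; pixels are square), "cx", "cy" (the principal point, pixels), "dist_coeffs" ([k1, k2, p1, p2, k3] as OpenCV has them; the pictures are not rectified), "xyz" and "rotation" of the camera in the world. Camera axes: x right, y down, z forward; pixel columns grow to the right and rows downward; lengths in m; the calibration is good to about 2 mm. A picture is of the moment at which its call begins. There is no depth.
- arm.job_done(): hands the job in; it is judged then, once.
The state is a dict: "t": time; "q": joint angles; "qd": joint speeds; "joint_efforts": joint torques, N m; "eef_pos": TCP position; "ee_rot": TCP orientation; "force": force on the tool from outside, world axes, zero at the start; "moment": the same for the moment, N m; "width": finger opening in m; "gripper_force": force on a finger pad.
Only numpy, scipy, OpenCV 4.12 (cv2) and the standard library are available. Lean on these libraries where they do the work, as an engineer would, in place of code of your own. Each camera call takes 0.05 s, during which the arm holds its last target. There are 200 camera calls.

### The job

Load the two red end caps into the spring-loaded cap magazine, one after the other: set a cap flat in the mouth, closed face up as it lies, and push it down until both yellow lips have snapped back over it and it stays down by itself, then do the same with the second cap on top of the first. The magazine is only just deep enough for two, so push gently and feel for the end: never squeeze the stacked caps with more than 25 N. Leave the blue cap, the tape and everything else where they are.

Things in the scene. Friction and masses are not known exactly. Their poses are not given: they have to be found in the camera images.
- foot: Dark steel foot plate of the cap magazine, 110 x 110 x 12 mm, fixed to the table; origin at the centre of its underside, z up. The upright aluminium sleeve stands on this axis and turns with it: inside 63 mm (foot x) by 62 mm (foot y), open at the top, outside 73 mm square, 90 mm over the lips.
- mouth (a point): Point of the foot frame on the axis, 100 mm above the table: the lowest height that the lips' undersides can have. The sleeve with its lips is clamped 0 to 20 mm higher than this, different every time and not measured. Above the real lip undersides the flared +y/-y walls rise 10 mm and the lips 15 mm; nothing is higher.
- lip_far (a point): Rest place of one yellow spring lip (foot +x side), 26.5 mm from the axis, height as mouth. 20 mm wide, top sloping at 60 degrees, flat below; slides outward and springs back. A cap set in the mouth within 3 mm of the axis rests on the lips, its underside about 8 mm above theirs. Passing them takes 5 to 15 N, depending on friction.
- lip_near (a point): The other yellow lip, foot -x side; 53 mm between their noses. A cap is kept down once its top, pushed 28 mm, is below both lips' undersides. Only something narrower than 50 mm, such as shut fingertips, can follow it down there; push near the axis. Past the lip slopes only the follower spring and up to 4 N of lip friction resist.
- follower (a joint): White spring-loaded platform (57 mm disc) in the sleeve: travel downward in m. 0 = at the top, 1 mm below the lip undersides; 0.041 = hard stop. Spring 3 N at 0, 6 N with one cap, 9 N with two, damped. Reads about 0.019 with one cap kept down by the lips, about 0.039 with two, so the second cap can go only 2 mm past the snap before the stack comes up hard.
- red_a: Red plastic core-tube end cap, a disc 60 mm in diameter and 20 mm tall, 30 to 65 g; origin at the centre of its underside, z up. Closed face up, flat on the table.
- red_b: The second red cap, the same as red_a.
- blue_cap: Blue cap of the same size (60 mm, 20 mm tall) lying on the table; not wanted, leave alone. Origin at the centre of its underside.
- tape: Yellow tape roll lying flat, 86 mm outside diameter, 19 mm tall, leave alone. Origin at the centre of its underside.
- core_tube: Capped sediment core standing upright at the robot's right, 72 mm in diameter, 247 mm tall, leave alone. Origin at the centre of its underside.
- folding_rule: Folded wooden rule lying on the table beyond the magazine, 230 x 30 x 13 mm, leave alone. Origin at the centre of its underside.
- spatula: Spatula lying on the table at the robot's left, leave alone.
- sample_jar: White open jar, 72 mm in diameter, 70 mm tall, at the far left, leave alone. Origin at the centre of its underside.
- green_rod: Green plastic rod lying beyond the magazine, 180 x 9 x 9 mm, leave alone. Origin at the centre of its underside.

How it is judged:
By the outcome, as a careful person would: the job done as asked, in the order asked, and still so for the second after the job is handed in, with the robot touching nothing.
It also fails if it takes over 69 s, if anything falls off the work surface, if the arm or the gripper's body presses on something with over 40 N, if the wrist force passes 120 N, or if a joint passes its speed limit or range.

## Working session

There is one attempt and no reset: what is moved stays moved. The work goes in short steps, Python scripts to look and compute and a tool call to move; the robot and the scene stay as the last step left them, time stands still between calls to the robot, and variables do not carry over. Pictures are saved under pics/ and viewed, at most 10 in all, crops included, and the job is handed in when it is done.

Besides the shell and the picture viewer there is one more tool, called after "Emit:" as a command line: name --argument value ..., lists and objects as JSON in quotes. jog_arm: Moves the arm, as the interface text tells. Its arguments: {"type":"object","properties":{"deltas":{"type":"array"},"grip":{"type":"number"},"squeeze":{"type":"number"}},"required":["deltas"]}

```bash
mkdir -p pics; ls; python3 - <<'E'
from station import arm, grab_frame
import cv2
for n in("scene","top"):
    f=grab_frame(n); cv2.imwrite(f"pics/{n}0.png",f["img"][:,:,::-1]); print({k:v for k,v in f.items() if k!="img"})
print(arm.get_state())
E
```

```text
pics
{'vfov': 57.172315306775296, 'cx': 326.12614987721514, 'cy': 203.9593163123058, 'dist_coeffs': array([0.02054692, 0.        , 0.        , 0.        , 0.        ]), 'xyz': array([1.06389769, 0.7297259 , 0.64933287]), 'rotation': array([-2.14299565,  0.01791935,  2.54690967])}
{'vfov': 46.447916042410256, 'cx': 319.6388779984605, 'cy': 201.8098918322817, 'dist_coeffs': array([-0.10444856,  0.        ,  0.        ,  0.        ,  0.        ]), 'xyz': array([ 0.4943085 , -0.01605967,  1.45017289]), 'rotation': array([-3.09071782,  0.0101456 , -1.57903477])}
{'t': 0.1, 'q': array([-8.26913670e-01,  3.59313952e-01,  1.11635915e-02, -2.84781526e-04,
       -1.22406286e+00, -2.88112406e-01]), 'qd': array([-0.00013208, -0.00086699,  0.00397008,  0.00083735, -0.0012631 ,
        0.00059694]), 'joint_efforts': array([-1.94712506e-03, -5.84162593e+01,  2.93751472e+01,  7.01549113e+00,
        1.01362600e-02, -6.80524795e-05]), 'eef_pos': array([ 0.29690253, -0.60573425,  0.22572719]), 'ee_rot': array([ 3.14015808e+00, -1.45942608e-04, -2.68591926e+00]), 'force': array([ 0.84923876, -0.17580807,  0.16392434]), 'moment': array([-0.02400453, -0.02886635, -0.00925725]), 'gripper_force': 0.0, 'width': 0.08756947789835663}
```

View pics/scene0.png

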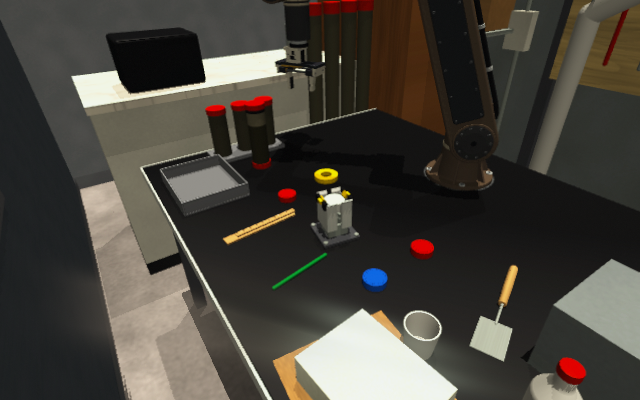

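View pics/top0.png

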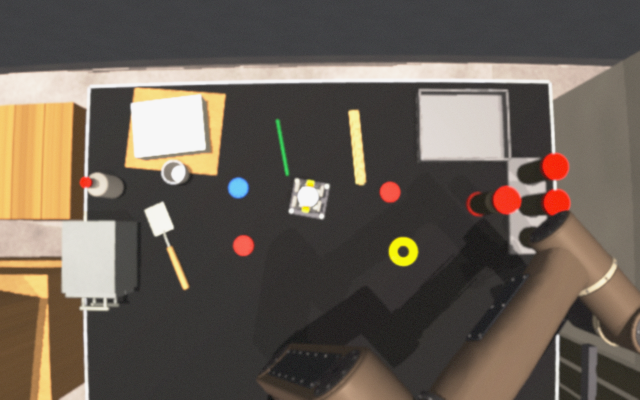

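Top view: red caps at about (243,245) and (390,192), magazine at (309,198), blue cap at (238,187). Scene view: red caps at (422,248) and (287,195), magazine at (335,215). Next I enlarge the magazine and measure the cap centroids.

```bash
cat > h.py <<'E'
import numpy as np, cv2
from scipy.spatial.transform import Rotation as R
from scipy.optimize import least_squares
from station import arm, grab_frame
def cam(f):
    fl=200/np.tan(np.radians(f["vfov"])/2)
    K=np.array([[fl,0,f["cx"]],[0,fl,f["cy"]],[0,0,1]])
    return K,np.array(f["dist_coeffs"]),R.from_euler("xyz",f["rotation"]).as_matrix(),np.array(f["xyz"])
def proj(f,P):
    K,d,M,c=cam(f)
    return cv2.projectPoints(np.atleast_2d(P).astype(float),cv2.Rodrigues(M.T)[0],-M.T@c,K,d)[0][:,0]
def ray(f,uv):
    K,d,M,c=cam(f)
    n=cv2.undistortPoints(np.array([[uv]],float),K,d)[0,0]
    return c,M@np.array([n[0],n[1],1])
def onz(f,uv,z):
    c,v=ray(f,uv); return c+v*(z-c[2])/v[2]
def tri(fa,ua,fb,ub):
    (a,u),(b,v)=ray(fa,ua),ray(fb,ub)
    s=np.linalg.lstsq(np.c_[u,-v],b-a,rcond=None)[0]
    p,q=a+u*s[0],b+v*s[1]; return (p+q)/2,np.linalg.norm(p-q)
def tile(f,c,hw,hh,k):
    x,y=c; return cv2.resize(f["img"][y-hh:y+hh,x-hw:x+hw,::-1],None,fx=k,fy=k,interpolation=cv2.INTER_CUBIC)
E
python3 - <<'E'
from h import *
s,t=grab_frame("scene"),grab_frame("top")
cv2.imwrite("pics/m.png",np.hstack([tile(t,(309,198),25,35,8),tile(s,(335,215),25,35,8)]))
def cen(f,c,w=22):
    x,y=c; im=f["img"][y-w:y+w,x-w:x+w].astype(int)
    m=((im[...,0]>90)&(im[...,1]<110)&(im[...,2]<110)&(im[...,0]>2*im[...,1])).astype(np.uint8)
    # top face: brighter red
    ys,xs=np.nonzero(m); v=im[ys,xs,0]
    return m.sum(),(xs.mean()+x-w,ys.mean()+y-w),(xs.min()+x-w,xs.max()+x-w,ys.min()+y-w,ys.max()+y-w),np.percentile(v,[10,50,90])
for a,b in(((243,245),(422,248)),((390,192),(287,195))):
    A,B=cen(t,a),cen(s,b); print(A,B); print(tri(t,A[1],s,B[1]), onz(t,A[1],.02))
    # fit: silhouette of disc rendered vs. bbox centre
    def sil(f,p):
        th=np.linspace(0,2*np.pi,60)
        P=np.vstack([np.c_[p[0]+.03*np.cos(th),p[1]+.03*np.sin(th),0*th+z] for z in(p[2]-.02,p[2])])
        m=cv2.moments(cv2.convexHull(proj(f,P).astype(np.float32))); return np.array([m["m10"]/m["m00"],m["m01"]/m["m00"]])
    r=least_squares(lambda p:np.r_[sil(t,p)-A[1],sil(s,p)-B[1]],list(onz(t,A[1],.02)))
    print("top centre",r.x,r.fun)
E
```

```text
(np.uint64(381), (np.float64(243.21784776902888), np.float64(245.07349081364828)), (np.int64(233), np.int64(254), np.int64(235), np.int64(256)), array([163., 247., 247.])) (np.uint64(322), (np.float64(422.2422360248447), np.float64(247.28571428571428)), (np.int64(411), np.int64(433), np.int64(239), np.int64(257)), array([ 96.1, 222.5, 227. ]))
(array([0.43515799, 0.23533687, 0.01677101]), np.float64(0.002362541156881141)) [0.43612253 0.23391581 0.02      ]
top centre [0.43558297 0.23566305 0.02793825] [-0.52135508  0.17560921 -0.34156024 -0.03515145]
(np.uint64(382), (np.float64(389.5523560209424), np.float64(191.62827225130889)), (np.int64(379), np.int64(400), np.int64(181), np.int64(202)), array([147.4, 247. , 247. ])) (np.uint64(173), (np.float64(286.6994219653179), np.float64(194.08670520231215)), (np.int64(278), np.int64(295), np.int64(189), np.int64(201)), array([ 97., 214., 227.]))
(array([ 0.5963512 , -0.2177137 ,  0.01683577]), np.float64(0.0014617579345864696)) [ 0.59675308 -0.21765338  0.02      ]
top centre [ 0.59603942 -0.21804116  0.026587  ] [ 0.04663899  0.28081148 -0.19923867  0.0765051 ]
```

View pics/m.png

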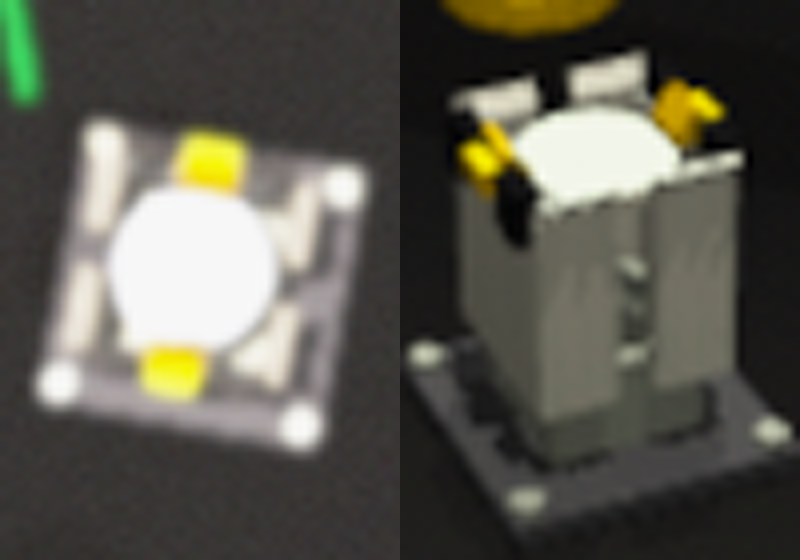

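Tiles: in the top view the foot corners are at about (85,120), (372,165), (325,455), (35,405). The white follower disc is centred at (193,268), with lips at (210,162) and (175,372). In the scene view the disc is centred at about (598,153). Now I fit the pose.

```bash
python3 - <<'E'
from h import *
s,t=grab_frame("scene"),grab_frame("top")
T=lambda u,v:np.array([284+(u+.5)/8-.5,163+(v+.5)/8-.5])
S=lambda u,v:np.array([310+(u-400+.5)/8-.5,180+(v+.5)/8-.5])
C=[T(85,120),T(372,165),T(325,455),T(35,405)]   # +x+y, +x-y, -x-y, -x+y
W=[onz(t,c,.012) for c in C]; print(np.round(W,4),np.mean(W,0))
print([np.linalg.norm(W[i]-W[(i+1)%4]) for i in range(4)])
SC=[T(104,140),T(345,187),T(300,427),T(57,384)]; print("screws",np.mean([onz(t,c,.014) for c in SC],0),[np.linalg.norm(onz(t,SC[i],.014)-onz(t,SC[(i+1)%4],.014)) for i in range(4)])
yaw=lambda d:np.degrees(np.arctan2(d[1],d[0]))
print("yaw",yaw(W[0]-W[3]),yaw(W[1]-W[2]),yaw(W[0]-W[1])-90,yaw(W[3]-W[2])-90)
print("disc",tri(t,T(193,268),s,S(598,153)))
L1,L2=[onz(t,T(*p),.12) for p in((210,162),(175,372))];print("lips",L1,L2,(L1+L2)/2,yaw(L1-L2))
for z in(.1,.11,.12):print(z,onz(t,T(193,268),z))
# whites disc auto centroid
im=t["img"][178:218,289:329]; m=(im.min(2)>235).astype(np.uint8)
n,l,st,ce=cv2.connectedComponentsWithStats(m);i=1+st[1:,4].argmax();print("auto",ce[i]+[289,178],st[i])
c0=np.mean(W,0)
# predicted scene screws from top
print("scene screws from top:",[proj(s,onz(t,c,.014))[0].round(1) for c in SC],"seen",S(427,355),S(772,430),S(527,500))
print("blue/tape/tube",onz(t,(238,187),.02),onz(t,(403,251),.019),onz(t,(507,200),.247))
E
```

```text
[[ 0.6436  0.0762  0.012 ]
 [ 0.6251 -0.0348  0.012 ]
 [ 0.5131 -0.0157  0.012 ]
 [ 0.5333  0.0962  0.012 ]] [0.57879494 0.03048573 0.012     ]
[np.float64(0.11260333180069926), np.float64(0.11362791487051561), np.float64(0.11363123004328707), np.float64(0.112113689786038)]
screws [0.5793296  0.03146627 0.014     ] [np.float64(0.09501798461955603), np.float64(0.09431319786807356), np.float64(0.09518479764472935), np.float64(0.09612888421786402)]
yaw -10.23495741715254 -9.711702648519234 -9.479075516460526 -10.247056765680838
disc (array([0.5779286 , 0.03176484, 0.1184864 ]), np.float64(0.0026651286175667006))
lips [0.61689222 0.02458063 0.12      ] [0.54176238 0.03761782 0.12      ] [0.5793273  0.03109923 0.12      ] -9.84443922772761
0.1 [0.58018408 0.03163578 0.1       ]
0.11 [0.57954805 0.03128253 0.11      ]
0.12 [0.57891202 0.03092928 0.12      ]
auto [307.51170569 196.04682274] [  9   9  20  19 299]
scene screws from top: [array([324.6, 243.3]), array([312.4, 224.7]), array([341.5, 217.1]), array([356. , 234.5])] seen [312.9375 223.9375] [356.0625 233.3125] [325.4375 242.0625]
blue/tape/tube [0.61533306 0.25001371 0.02      ] [ 0.41402937 -0.25653212  0.019     ] [ 0.55612431 -0.49538201  0.247     ]
```

```bash
cat >> h.py <<'E'
def d(pos,yaw,ref=None):
    "shift/turn units from current (or ref=(pos,yaw)) to target pos, yaw deg"
    if ref is None:
        st=arm.get_state(); p,e=np.array(st["eef_pos"]),st["ee_rot"]
    else: p,e=np.array(ref[0]),[np.pi,0,np.radians(ref[1])]
    M=R.from_euler("xyz",e).as_matrix()
    s=M.T@(np.array(pos)-p)/.06
    w=(np.degrees(e[2])-yaw+180)%360-180
    return np.r_[s,w/5].round(3)
E
python3 - <<'E'
from h import *
for p in([.36,-.4,.22],[.596,-.2185,.12],[.596,-.2185,.07]):print(d(p,-99.9))
E
```

```text
[ -2.454   2.62    0.106 -10.797]
[ -7.317   3.604   1.772 -10.797]
[ -7.317   3.604   2.606 -10.797]
```

Emit:
jog_arm --deltas '[[[-2.45,2.62,0.1,-10.8],[-2.45,2.62,0.1,-10.8],[-2.45,2.62,0.1,-10.8],[-2.45,2.62,0.1,-10.8],[-7.32,3.6,1.77,-10.8],[-7.32,3.6,1.77,-10.8],[-7.32,3.6,1.77,-10.8],[-7.32,3.6,1.77,-10.8]]]' --grip 87.6 --squeeze 5

```text
t: 1.3
eef_pos: [0.5494, -0.2546, 0.1406]
ee_rot: [-3.141, -0.0, -1.743]
force: [1.2, -1.2, 0.1]
width: 0.0874
gripper_force: 0.0
```

```bash
python3 - <<'E'
from h import *
for z in(.12,.04,.007):print(d([.596,-.2185,z],-99.9))
E
```

```text
[-0.727 -0.662  0.344  0.004]
[-0.727 -0.661  1.677  0.004]
[-0.727 -0.66   2.227  0.004]
```

Emit:
jog_arm --deltas '[[[-0.73,-0.66,0.34,0],[-0.73,-0.66,0.34,0],[-0.73,-0.66,1.3,0],[-0.73,-0.66,1.3,0]]]'

```text
t: 1.8
eef_pos: [0.5908, -0.2193, 0.0593]
ee_rot: [3.133, -0.0, -1.744]
force: [-0.6, -0.6, -0.2]
width: 0.0878
gripper_force: 0.0
```

```bash
python3 - <<'E'
from h import *
s=arm.get_state();print(s["eef_pos"],s["qd"].round(3),s["force"])
for z in(.04,.007):print(d([.596,-.2185,z],-99.9))
E
```

```text
[ 0.59077241 -0.21932906  0.0592522 ] [-0.006 -0.056  0.073  0.036 -0.055 -0.001] [-0.6240135  -0.63748966 -0.22419193]
[-0.029 -0.086  0.32  -0.008]
[-0.029 -0.091  0.87  -0.008]
```

Emit:
jog_arm --deltas '[[[-0.03,-0.06,0.4,0],[-0.03,-0.06,0.84,0],[-0.03,-0.06,0.84,0],[-0.03,-0.06,0.84,0]]]'

```text
t: 2.3
eef_pos: [0.5993, -0.2191, 0.0147]
ee_rot: [-3.139, -0.0, -1.743]
force: [0.1, -0.1, 0.5]
width: 0.0876
gripper_force: 0.0
```

Emit:
jog_arm --deltas '[[[0,0,0,0],[0,0,0,0],[0,0,0,0],[0,0,0,0]]]' --grip 50 --squeeze 4

```text
t: 2.8
eef_pos: [0.5983, -0.2185, 0.0128]
ee_rot: [-3.142, -0.0, -1.743]
force: [-1.3, -0.4, 3.0]
width: 0.0597
gripper_force: 4.0
```

Emit:
jog_arm --deltas '[[[0,0,0,0],[0,0,0,0],[0,0,0,0],[0,0,0,9],[0,0,0,18],[0,0,0,18],[0,0,0,18],[0,0,0,18]]]' --grip 80

```text
t: 3.8
eef_pos: [0.5983, -0.2185, 0.0124]
ee_rot: [3.142, -0.0, -2.687]
force: [0.7, -0.3, 0.5]
width: 0.0799
gripper_force: 0.0
```

Emit:
jog_arm --deltas '[[[0,0,0,8],[0,0,0,8],[0,0,0.0,8],[0,0,0.0,8],[0,0,0.0,8]]]'

```text
t: 4.42
eef_pos: [0.5983, -0.2185, 0.0124]
ee_rot: [-3.142, -0.0, 2.905]
force: [0.7, -0.2, 0.4]
width: 0.0798
gripper_force: 0.0
```

```bash
python3 - <<'E'
from h import *
s=arm.get_state();print(s["eef_pos"],s["qd"].round(3),s["force"])
print(d([.5983,-.2185,.007],-189.9))
E
```

```text
[ 0.59826686 -0.21847687  0.01242345] [-0.    -0.     0.    -0.001 -0.001  0.074] [ 0.69374959 -0.1938961   0.35298218]
[-0.001 -0.     0.09  -0.729]
```

Emit:
jog_arm --deltas '[[[0,0,0.05,-0.7],[0,0,0.09,-0.7],[0,0,0.09,-0.7]]]'

```text
t: 4.8
eef_pos: [0.5981, -0.2184, 0.0068]
ee_rot: [-3.142, -0.0, 2.966]
force: [-0.5, -0.1, -0.3]
width: 0.0798
gripper_force: 0.0
```

Emit:
jog_arm --deltas '[[[0,0,0,0],[0,0,0,0],[0,0,0,0],[0,0,0,0]]]' --grip 50 --squeeze 12

```text
t: 5.3
eef_pos: [0.5984, -0.2185, 0.0072]
ee_rot: [3.142, 0.0, 2.965]
force: [-0.4, 0.4, 0.9]
width: 0.0596
gripper_force: 12.0
```

```bash
python3 - <<'E'
from h import *
s=arm.get_state();print(s["eef_pos"],s["ee_rot"],s["qd"].round(3),s["force"])
t=grab_frame("top")
for p in([.598,-.2185,.2],[.5793,.0312,.2],[.5793,.0312,.145]):print(d(p,170.1))
E
```

```text
[ 0.59836434 -0.21846689  0.00721028] [3.14157494e+00 1.58140633e-04 2.96533096e+00] [ 0.001 -0.001  0.002 -0.001 -0.     0.001] [-0.4392946   0.42684603  0.90241544]
[ 5.000e-03 -1.000e-03 -3.213e+00 -4.000e-02]
[ 1.041  4.041 -3.213 -0.04 ]
[ 1.041  4.041 -2.297 -0.04 ]
```

Emit:
jog_arm --deltas '[[[0,0,-1,0],[0,0,-2,0],[0,0,-3.2,0],[0.26,1.01,-3.2,0],[0.52,2.02,-3.2,0],[0.78,3.03,-3.2,0],[1.04,4.04,-3.2,0],[1.04,4.04,-3.2,0]]]'

```text
t: 6.35
eef_pos: [0.579, 0.0349, 0.1992]
ee_rot: [3.141, 0.0, 2.97]
force: [0.2, -1.1, -0.5]
width: 0.0597
gripper_force: 12.0
```

Emit:
jog_arm --deltas '[[[0,0,0,0],[0,0,0,0],[0,0,0,0]]]'

```text
t: 6.72
eef_pos: [0.5794, 0.0298, 0.199]
ee_rot: [-3.141, -0.0, 2.963]
force: [-0.6, -0.6, -1.1]
width: 0.0593
gripper_force: 12.0
```

```bash
python3 - <<'E'
from h import *
st=arm.get_state();p=np.array(st["eef_pos"]);print(p,st["ee_rot"],st["qd"].round(3),st["force"],st["width"])
for z in(.16,.145,.135):print(d([.5793,.0312,z],170.1))
s=grab_frame("scene")
c=proj(s,p)[0];print(c)
th=np.linspace(0,2*np.pi,90)
for z in(-.007,.013):
  print(proj(s,np.c_[p[0]+.03*np.cos(th),p[1]+.03*np.sin(th),0*th+p[2]+z]).min(0),proj(s,np.c_[p[0]+.03*np.cos(th),p[1]+.03*np.sin(th),0*th+p[2]+z]).max(0))
x,y=c.astype(int);im=s["img"].astype(int)[y-30:y+30,x-30:x+30]
m=(im[...,0]>70)&(im[...,0]>2*im[...,1]);ys,xs=np.nonzero(m);print("red",xs.min()+x-30,xs.max()+x-30,ys.min()+y-30,ys.max()+y-30)
cv2.imwrite("pics/h.png",tile(s,(x,y+15),50,40,8)); print(x-50,y+15-40)
E
```

```text
[0.57938972 0.0298373  0.19901338] [-3.14143866e+00 -2.04016249e-04  2.96343097e+00] [ 0.003  0.     0.002  0.    -0.001 -0.001] [-0.59127203 -0.58095696 -1.05411792] 0.0592789430652021
[ 0.005  0.022  0.65  -0.062]
[ 0.005  0.022  0.9   -0.062]
[ 0.005  0.022  1.067 -0.062]
[332.74177356 172.38571815]
[321.33350889 169.46055985] [344.20527316 180.32816768]
[321.14043925 162.76140999] [344.27407893 173.39423322]
red 322 335 164 179
282 147
```

View pics/h.png

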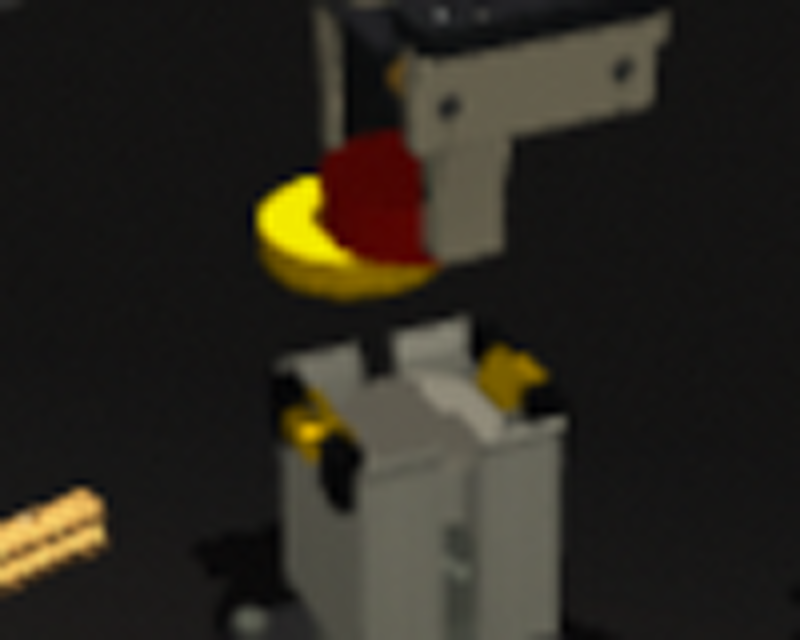

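The cap is held squarely above the magazine. Its left edge and bottom lie within 1 px of the projection from the TCP. I now compare the magazine axis from the scene camera alone.

```bash
python3 - <<'E'
from h import *
s,t=grab_frame("scene"),grab_frame("top")
A,B,C=[onz(s,np.array([310+(u-400+.5)/8-.5,180+(v+.5)/8-.5]),.014) for u,v in((427,355),(772,430),(527,500))]
print(A,B,C,(A+B)/2,[np.linalg.norm(x) for x in(A-C,B-C,A-B)])
# tape and caps seen by both cameras at known height
im=s["img"].astype(int)
def blue(f):
    im=f["img"].astype(int);m=((im[...,2]>120)&(im[...,2]>2*im[...,0])&(im[...,0]<90)).astype(np.uint8)
    n,l,st,ce=cv2.connectedComponentsWithStats(m);i=1+st[1:,4].argmax();return ce[i],st[i]
bs,bt=blue(s),blue(t);print(bs,bt);print(onz(s,bs[0],.015),onz(t,bt[0],.015))
E
```

```text
[ 0.61323769 -0.0263824   0.014     ] [0.53772086 0.0830453  0.014     ] [0.63067608 0.06549831 0.014     ] [0.57547928 0.02833145 0.014     ] [np.float64(0.0935209252707758), np.float64(0.09459687832921453), np.float64(0.13295568369437832)]
(array([374.54061625, 276.94397759]), array([363, 268,  24,  19, 357], dtype=int32)) (array([234.44444444, 178.77777778]), array([231, 177,   9,   5,  18], dtype=int32))
[0.60928097 0.24721248 0.015     ] [0.64151372 0.26214749 0.015     ]
```

```bash
python3 - <<'E'
from h import *
s=grab_frame("scene");p=np.array(arm.get_state()["eef_pos"])
k=8;x0,y0=300,150
im=cv2.resize(s["img"][y0:y0+50,x0:x0+60],None,fx=k,fy=k,interpolation=cv2.INTER_CUBIC).astype(int)
m=(im[...,1]<40)&(im[...,0]>60)
th=np.linspace(0,2*np.pi,180)
def hull(q): return cv2.convexHull(np.vstack([proj(s,np.c_[q[0]+.03*np.cos(th),q[1]+.03*np.sin(th),0*th+q[2]+z]) for z in(-.007,.013)]).astype(np.float32))
H=hull(p); I=np.zeros(m.shape,np.uint8); cv2.fillPoly(I,[np.round((H[:,0]-[x0,y0]+.5)*k-.5).astype(int)],1)
for u in range(324,335,2):
    c=int((u-x0+.5)*k); print("col",u,(np.nonzero(m[:,c])[0].max()/k+y0),(np.nonzero(I[:,c])[0].max()/k+y0))
for v in range(166,178,2):
    c=int((v-y0+.5)*k); print("row",v,(np.nonzero(m[c])[0].min()/k+x0),(np.nonzero(I[c])[0].min()/k+x0))
E
```

```text
col 324 177.5 179.0
col 326 178.625 179.875
col 328 179.375 180.375
col 330 179.875 180.625
col 332 180.0 180.875
col 334 180.0 180.875
row 166 323.25 322.75
row 168 321.5 321.75
row 170 323.0 321.75
row 172 322.75 321.875
row 174 322.375 321.875
row 176 323.875 322.0
```

Both the held cap and the foot screws show the same scene-camera bias of about 1 px, so the top-camera axis (0.5793, 0.0312) agrees with the robot. Now I lower the cap.

Emit:
jog_arm --deltas '[[[0,0.02,0.4,0],[0,0.02,0.85,0],[0,0.02,0.85,0],[0,0.02,0.85,0]]]'

```text
t: 7.42
eef_pos: [0.5802, 0.0323, 0.1491]
ee_rot: [3.142, 0.001, 2.965]
force: [0.4, -0.0, -0.4]
width: 0.0596
gripper_force: 12.0
```

Emit:
jog_arm --deltas '[[[0,0,0.05,0],[0,0,0.1,0],[0,0,0.1,0]]]'

```text
t: 7.8
eef_pos: [0.5795, 0.0323, 0.1421]
ee_rot: [3.142, -0.0, 2.965]
force: [-0.1, -0.2, -0.8]
width: 0.0593
gripper_force: 12.0
```

Emit:
jog_arm --deltas '[[[0,0,0.03,0],[0,0,0.06,0],[0,0,0.06,0]]]'

```text
t: 8.18
eef_pos: [0.5795, 0.0323, 0.1383]
ee_rot: [-3.141, -0.0, 2.965]
force: [-0.5, -0.9, -1.0]
width: 0.0596
gripper_force: 12.0
```

Emit:
jog_arm --deltas '[[[0,-0.02,0.03,0],[0,-0.02,0.05,0],[0,-0.02,0.05,0]]]'

```text
t: 8.55
eef_pos: [0.5792, 0.0311, 0.1354]
ee_rot: [-3.141, -0.0, 2.965]
force: [-0.3, 0.8, -0.3]
width: 0.0596
gripper_force: 12.0
```

Emit:
jog_arm --deltas '[[[0,0,0.02,0],[0,0,0.03,0],[0,0,0.03,0]]]'

```text
t: 8.93
eef_pos: [0.5793, 0.0311, 0.1338]
ee_rot: [-3.142, -0.0, 2.965]
force: [-1.2, 0.5, 1.5]
width: 0.0594
gripper_force: 12.0
```

Emit:
jog_arm --deltas '[[[0,0,0.02,0],[0,0,0.03,0],[0,0,0.03,0]]]'

```text
t: 9.3
eef_pos: [0.5793, 0.0311, 0.1319]
ee_rot: [3.142, -0.0, 2.965]
force: [-2.7, 0.5, 2.1]
width: 0.0595
gripper_force: 12.0
```

Emit:
jog_arm --deltas '[[[0.02,0,0,0],[0.02,0,0,0],[0.02,0,0,0]]]'

```text
t: 9.68
eef_pos: [0.5784, 0.0313, 0.132]
ee_rot: [3.141, 0.0, 2.965]
force: [-0.3, 0.1, 2.2]
width: 0.0593
gripper_force: 12.0
```

Emit:
jog_arm --deltas '[[[0,0,0.01,0],[0,0,0.01,0],[0,0,0.01,0]]]'

```text
t: 10.05
eef_pos: [0.5784, 0.0313, 0.1315]
ee_rot: [3.141, 0.0, 2.965]
force: [0.4, 0.4, 4.5]
width: 0.0598
gripper_force: 12.0
```

Emit:
jog_arm --deltas '[[[0,0,0,0],[0,0,0,0],[0,0,-0.2,0],[0,0,-0.65,0],[0,0,-0.65,0]]]' --grip 74

```text
t: 10.68
eef_pos: [0.5797, 0.0317, 0.1732]
ee_rot: [3.14, 0.004, 2.966]
force: [1.3, -0.5, -0.2]
width: 0.0738
gripper_force: 0.0
```

Emit:
jog_arm --deltas '[[[0,0,0,0],[0,0,0,0],[0,0,0,0],[0,0,0,0],[0,0,0,0],[0,0,0,0]]]' --grip 0 --squeeze 15

```text
t: 11.42
eef_pos: [0.5782, 0.0313, 0.1702]
ee_rot: [-3.142, -0.0, 2.965]
force: [0.4, -0.6, 0.2]
width: 0.0195
gripper_force: 0.0
```

```bash
python3 - <<'E'
from h import *
st=arm.get_state();print(st["eef_pos"],st["force"],st["width"])
s=grab_frame("scene");cv2.imwrite("pics/c1.png",tile(s,(335,200),40,30,8))
E
```

```text
[0.57818137 0.03131323 0.17024286] [ 0.40250636 -0.60363443  0.19201576] 0.019535816128377053
```

View pics/c1.png

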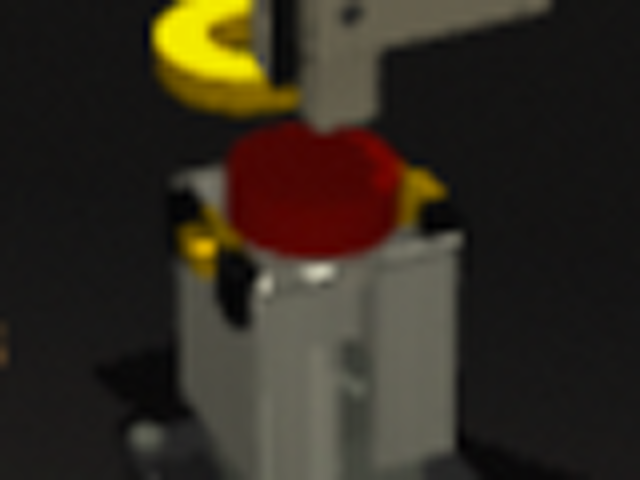

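The cap sits level between the two lips. Next: fingers fully shut, then push.

Emit:
jog_arm --deltas '[[[0,0,0,0],[0,0,0.2,0],[0,0,0.37,0],[0,0,0.37,0]]]'

```text
t: 11.98
eef_pos: [0.5773, 0.0311, 0.1466]
ee_rot: [-3.14, -0.002, 2.965]
force: [-0.7, 0.4, 0.0]
width: 0.0006
gripper_force: 0.0
```

Emit:
jog_arm --deltas '[[[0,0,0.03,0],[0,0,0.06,0],[0,0,0.09,0],[0,0,0.12,0],[0,0,0.12,0]]]'

```text
t: 12.6
eef_pos: [0.5787, 0.0314, 0.1415]
ee_rot: [3.141, 0.001, 2.966]
force: [-0.3, 0.5, 4.5]
width: 0.0003
gripper_force: 2.2
```

Emit:
jog_arm --deltas '[[[0,0,0.03,0],[0,0,0.06,0],[0,0,0.09,0],[0,0,0.1,0]]]'

```text
t: 13.1
eef_pos: [0.5788, 0.0314, 0.1353]
ee_rot: [3.141, 0.001, 2.966]
force: [0.9, 0.1, 5.2]
width: 0.0007
gripper_force: 2.7
```

Emit:
jog_arm --deltas '[[[0,0,0.04,0],[0,0,0.08,0],[0,0,0.12,0],[0,0,0.16,0],[0,0,0.2,0],[0,0,0.24,0],[0,0,0.24,0]]]'

```text
t: 13.98
eef_pos: [0.5789, 0.0315, 0.1209]
ee_rot: [3.141, 0.001, 2.966]
force: [2.0, 0.2, 4.5]
width: 0.0005
gripper_force: 2.3
```

Emit:
jog_arm --deltas '[[[0,0,0.02,0],[0,0,0.04,0],[0,0,0.06,0],[0,0,0.07,0],[0,0,0.07,0]]]'

```text
t: 14.6
eef_pos: [0.5788, 0.0314, 0.1166]
ee_rot: [3.141, 0.001, 2.966]
force: [0.6, -0.0, 5.3]
width: 0.0004
gripper_force: 2.6
```

Emit:
jog_arm --deltas '[[[0,0,0.03,0],[0,0,0.06,0],[0,0,0.06,0],[0,0,0.06,0]]]'

```text
t: 15.1
eef_pos: [0.5788, 0.0314, 0.1131]
ee_rot: [3.141, 0.001, 2.966]
force: [0.8, -0.2, 5.8]
width: 0.0003
gripper_force: 2.9
```

Emit:
jog_arm --deltas '[[[0,0,-0.04,0],[0,0,-0.08,0],[0,0,-0.12,0],[0,0,-0.7,0],[0,0,-1.5,0],[0,0,-1.5,0]]]'

```text
t: 15.85
eef_pos: [0.5793, 0.0316, 0.2059]
ee_rot: [3.139, 0.004, 2.966]
force: [0.3, 1.2, -0.1]
width: 0.0004
gripper_force: 0.0
```

```bash
python3 - <<'E'
from h import *
st=arm.get_state();print(st["eef_pos"],st["force"],st["width"],st["t"])
s=grab_frame("scene");cv2.imwrite("pics/c2.png",tile(s,(335,200),40,30,8))
for z in(.2,.06,.012):print(d([.4356,.2357,z],-99.9),d([.4356,.2357,z],80.1))
E
```

```text
[0.57933876 0.03163414 0.20585795] [ 0.29228044  1.16012791 -0.11190127] 0.0004364275727496866 15.85
[  2.935   2.933   0.062 -18.043] [ 2.935  2.933  0.062 17.957]
[  2.937   2.93    2.395 -18.043] [ 2.937  2.93   2.395 17.957]
[  2.938   2.929   3.195 -18.043] [ 2.938  2.929  3.195 17.957]
```

View pics/c2.png

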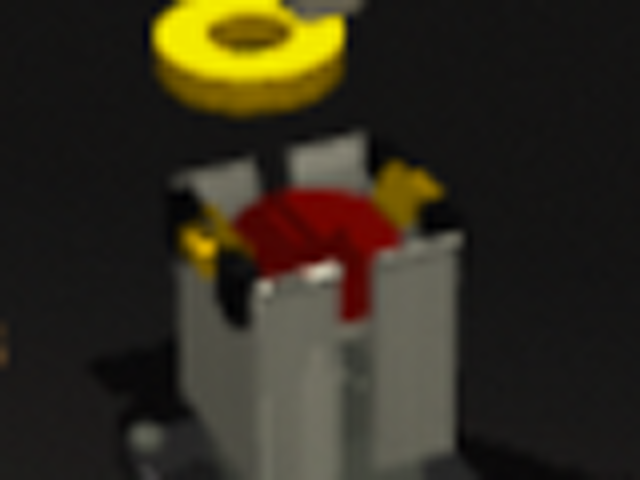

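Cap 1 is down, below both lips, and the lips are back at rest. Now the second cap.

Emit:
jog_arm --deltas '[[[0.73,0.73,0,-2],[1.47,1.47,0,-4],[2.2,2.2,0.3,-6],[2.93,2.93,0.6,-8],[2.93,2.93,1.4,-10],[2.93,2.93,2,-12],[2.93,2.93,2.3,-14],[2.93,2.93,2.3,-16]]]' --grip 87.6

```text
t: 16.9
eef_pos: [0.4336, 0.2331, 0.0615]
ee_rot: [3.139, -0.006, -1.916]
force: [-0.3, 0.4, 0.8]
width: 0.0751
gripper_force: 0.0
```

Emit:
jog_arm --deltas '[[[0,0,0,-2],[0,0,0,-2],[0,0,0,-2]]]'

```text
t: 17.27
eef_pos: [0.4354, 0.2347, 0.0641]
ee_rot: [3.141, -0.001, -1.751]
force: [-0.1, -0.3, 0.4]
width: 0.0875
gripper_force: 0.0
```

```bash
python3 - <<'E'
from h import *
st=arm.get_state();print(st["eef_pos"],st["force"],st["width"],st["t"],st["qd"].round(3))
print(d([.4356,.2357,.012],-99.9))
E
```

```text
[0.43536004 0.23466123 0.06406905] [-0.06943566 -0.29559618  0.42653161] 0.08752510548174865 17.275 [ 0.    -0.004  0.006  0.002 -0.001  0.01 ]
[-0.019 -0.002  0.868 -0.087]
```

Emit:
jog_arm --deltas '[[[-0.02,0,0.5,-0.1],[-0.02,0,0.87,-0.1],[-0.02,0,0.87,-0.1],[-0.02,0,0.87,-0.1]]]'

```text
t: 17.77
eef_pos: [0.4364, 0.2366, 0.0131]
ee_rot: [-3.141, 0.0, -1.739]
force: [-0.4, 0.7, 1.0]
width: 0.0871
gripper_force: 0.0
```

Emit:
jog_arm --deltas '[[[0,0,0,0],[0,0,0,0],[0,0,0,0],[0,0,0,0]]]' --grip 50 --squeeze 4

```text
t: 18.27
eef_pos: [0.4362, 0.2365, 0.0128]
ee_rot: [-3.141, 0.0, -1.738]
force: [-0.3, -0.4, 2.7]
width: 0.0597
gripper_force: 4.0
```

Emit:
jog_arm --deltas '[[[0,0,0,0],[0,0,0,0],[0,0,0,0],[0,0,0,2],[0,0,0,4],[0,0,0,6],[0,0,0,8],[0,0,0,10]]]' --grip 80

```text
t: 19.27
eef_pos: [0.4361, 0.2364, 0.0124]
ee_rot: [-3.142, -0.0, -2.617]
force: [0.1, -0.3, 0.8]
width: 0.0798
gripper_force: 0.0
```

Emit:
jog_arm --deltas '[[[0,0,0,2],[0,0,0,4],[0,0,0,6],[0,0,0,8],[0,0,0,8],[0,0,0,8]]]'

```text
t: 20.02
eef_pos: [0.4361, 0.2364, 0.0125]
ee_rot: [-3.141, -0.0, 2.978]
force: [-0.4, 0.4, 0.6]
width: 0.0799
gripper_force: 0.0
```

```bash
python3 - <<'E'
from h import *
st=arm.get_state();print(st["eef_pos"],st["qd"].round(3))
print(d([*st["eef_pos"][:2],.007],170.1))
E
```

```text
[0.43612079 0.2363632  0.01245388] [-0.     0.001 -0.001  0.001  0.    -0.011]
[-0.     0.     0.091  0.105]
```

Emit:
jog_arm --deltas '[[[0,0,0.05,0.1],[0,0,0.09,0.1],[0,0,0.09,0.1]]]'

```text
t: 20.4
eef_pos: [0.436, 0.2362, 0.0068]
ee_rot: [-3.141, -0.0, 2.966]
force: [-0.4, -0.5, 0.2]
width: 0.0799
gripper_force: 0.0
```

Emit:
jog_arm --deltas '[[[0,0,0,0],[0,0,0,0],[0,0,0,0],[0,0,0,0]]]' --grip 50 --squeeze 12

```text
t: 20.9
eef_pos: [0.4361, 0.2364, 0.0072]
ee_rot: [3.142, 0.0, 2.965]
force: [-1.2, 1.3, 1.1]
width: 0.0595
gripper_force: 12.0
```

```bash
python3 - <<'E'
from h import *
st=arm.get_state();print(st["eef_pos"],st["ee_rot"],st["force"])
print(d([.5784,.0313,.2],170.1))
E
```

```text
[0.43614325 0.2364076  0.0071548 ] [3.14156682e+00 3.04458686e-05 2.96540627e+00] [-1.20778648  1.28432002  1.09212103]
[-2.934 -2.95  -3.214 -0.039]
```

Emit:
jog_arm --deltas '[[[0,0,-1,0],[0,0,-2,0],[0,0,-3.2,0],[-0.7,-0.7,-3.2,0],[-1.4,-1.4,-3.2,0],[-2.1,-2.1,-3.2,0],[-2.8,-2.8,-3.2,0],[-2.93,-2.95,-3.2,0]]]'

```text
t: 21.9
eef_pos: [0.5792, 0.0284, 0.1983]
ee_rot: [-3.141, -0.001, 2.962]
force: [-1.1, 0.2, -0.5]
width: 0.0596
gripper_force: 12.0
```

Emit:
jog_arm --deltas '[[[0,0,0,0],[0,0,0.3,0],[0,0,0.6,0],[0,0,0.9,0],[0,0,0.9,0],[0,0,0.9,0]]]'

```text
t: 22.65
eef_pos: [0.5783, 0.0322, 0.146]
ee_rot: [3.141, 0.001, 2.967]
force: [0.2, 1.0, -0.4]
width: 0.0598
gripper_force: 12.0
```

```bash
python3 - <<'E'
from h import *
st=arm.get_state();print(st["eef_pos"],st["ee_rot"],st["force"],st["width"])
print(d([.5784,.0313,.134],170.1))
E
```

```text
[0.57829999 0.03224272 0.14601951] [3.14124607e+00 9.26950548e-04 2.96672353e+00] [ 0.23812562  0.99266642 -0.37674425] 0.05980444235308715
[-0.004 -0.015  0.2   -0.024]
```

Emit:
jog_arm --deltas '[[[0,-0.01,0.07,0],[0,-0.01,0.14,0],[0,-0.01,0.19,0],[0,-0.01,0.19,0]]]'

```text
t: 23.15
eef_pos: [0.5779, 0.0306, 0.1334]
ee_rot: [-3.141, -0.001, 2.965]
force: [-0.4, 0.1, -0.7]
width: 0.0595
gripper_force: 12.0
```

Emit:
jog_arm --deltas '[[[0,0,0.02,0],[0,0,0.04,0],[0,0,0.04,0],[0,0,0.04,0]]]'

```text
t: 23.65
eef_pos: [0.5784, 0.0306, 0.1318]
ee_rot: [3.141, 0.001, 2.965]
force: [-0.9, -1.2, 5.8]
width: 0.0594
gripper_force: 12.0
```

Rested on the lips at the same height and balanced. Release, lift, shut, and check.

Emit:
jog_arm --deltas '[[[0,0,0,0],[0,0,0,0],[0,0,-0.2,0],[0,0,-0.65,0],[0,0,-0.65,0]]]' --grip 74

```text
t: 24.28
eef_pos: [0.5797, 0.0311, 0.1732]
ee_rot: [3.14, 0.004, 2.966]
force: [-0.0, 0.3, 0.3]
width: 0.074
gripper_force: 0.0
```

Emit:
jog_arm --deltas '[[[0,0,0,0],[0,0,0,0],[0,0,0,0],[0,0,0,0],[0,0,0,0],[0,0,0,0],[0,0,0,0],[0,0,0,0]]]' --grip 0 --squeeze 15

```text
t: 25.28
eef_pos: [0.5781, 0.0307, 0.1703]
ee_rot: [-3.142, -0.0, 2.965]
force: [0.2, -0.7, -0.4]
width: 0.0018
gripper_force: 0.0
```

```bash
python3 - <<'E'
from h import *
st=arm.get_state();print(st["eef_pos"],st["force"],st["width"])
s=grab_frame("scene");cv2.imwrite("pics/c3.png",tile(s,(335,200),40,30,8))
E
```

```text
[0.57806757 0.0307067  0.1703095 ] [ 0.23840612 -0.67505401 -0.37644426] 0.0017880670369221233
```

View pics/c3.png

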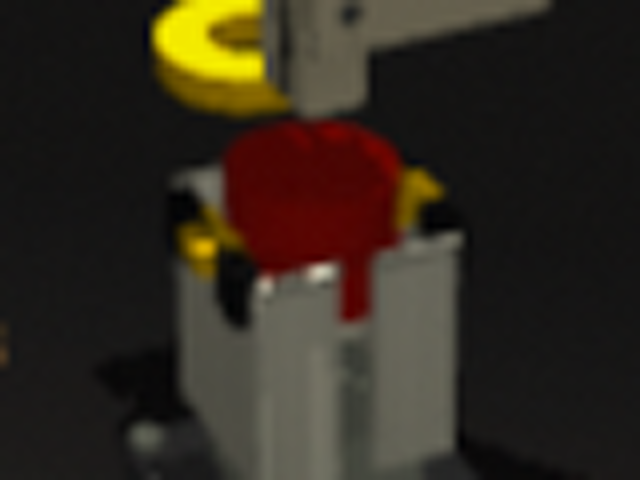

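The second cap sits level in the mouth on top of the first. Push in small steps.

Emit:
jog_arm --deltas '[[[0,0,0.2,0],[0,0,0.37,0],[0,0,0.37,0]]]'

```text
t: 25.7
eef_pos: [0.5774, 0.0305, 0.1467]
ee_rot: [-3.141, -0.002, 2.965]
force: [0.0, 0.3, -0.4]
width: 0.0001
gripper_force: 0.0
```

Emit:
jog_arm --deltas '[[[0,0,0.03,0],[0,0,0.06,0],[0,0,0.09,0],[0,0,0.12,0],[0,0,0.12,0]]]'

```text
t: 26.32
eef_pos: [0.5792, 0.0308, 0.1421]
ee_rot: [3.141, 0.003, 2.966]
force: [0.5, -0.5, 4.7]
width: 0.0005
gripper_force: 2.5
```

Emit:
jog_arm --deltas '[[[0,0,0.03,0],[0,0,0.06,0],[0,0,0.09,0],[0,0,0.1,0]]]'

```text
t: 26.82
eef_pos: [0.5798, 0.031, 0.1366]
ee_rot: [3.14, 0.004, 2.966]
force: [1.2, -0.0, 8.1]
width: 0.0004
gripper_force: 3.8
```

Emit:
jog_arm --deltas '[[[0,0,0.03,0],[0,0,0.06,0],[0,0,0.09,0],[0,0,0.12,0],[0,0,0.15,0],[0,0,0.18,0],[0,0,0.18,0]]]'

```text
t: 27.7
eef_pos: [0.5798, 0.031, 0.1258]
ee_rot: [3.14, 0.004, 2.966]
force: [-0.0, -0.5, 7.2]
width: 0.0007
gripper_force: 3.5
```

Emit:
jog_arm --deltas '[[[0,0,0.03,0],[0,0,0.06,0],[0,0,0.09,0],[0,0,0.11,0],[0,0,0.11,0]]]'

```text
t: 28.32
eef_pos: [0.5799, 0.031, 0.1193]
ee_rot: [3.14, 0.004, 2.966]
force: [0.5, -1.1, 9.0]
width: 0.0002
gripper_force: 4.1
```

Emit:
jog_arm --deltas '[[[0,0,0.01,0],[0,0,0.02,0],[0,0,0.02,0]]]'

```text
t: 28.7
eef_pos: [0.5799, 0.031, 0.118]
ee_rot: [3.14, 0.004, 2.966]
force: [1.5, -0.1, 7.2]
width: 0.0007
gripper_force: 3.7
```

Emit:
jog_arm --deltas '[[[0,0,0.01,0],[0,0,0.01,0]]]'

```text
t: 28.95
eef_pos: [0.5799, 0.031, 0.1174]
ee_rot: [3.14, 0.004, 2.966]
force: [1.2, -0.7, 8.0]
width: 0.0005
gripper_force: 3.7
```

Emit:
jog_arm --deltas '[[[0,0,0.01,0],[0,0,0.01,0]]]'

```text
t: 29.2
eef_pos: [0.5799, 0.0309, 0.1168]
ee_rot: [3.14, 0.004, 2.966]
force: [0.9, -0.7, 7.0]
width: 0.0006
gripper_force: 3.8
```

Emit:
jog_arm --deltas '[[[0,0,0.01,0],[0,0,0.01,0]]]'

```text
t: 29.45
eef_pos: [0.5799, 0.031, 0.1164]
ee_rot: [3.14, 0.004, 2.966]
force: [0.7, -0.3, 8.5]
width: 0.0008
gripper_force: 4.4
```

Emit:
jog_arm --deltas '[[[0,0,0.005,0],[0,0,0.005,0]]]'

```text
t: 29.7
eef_pos: [0.5799, 0.031, 0.1164]
ee_rot: [3.14, 0.004, 2.966]
force: [-0.1, -0.1, 11.0]
width: 0.0007
gripper_force: 5.4
```

Emit:
jog_arm --deltas '[[[0,0,0.005,0],[0,0,0.005,0]]]'

```text
t: 29.95
eef_pos: [0.5799, 0.0309, 0.1163]
ee_rot: [3.14, 0.004, 2.966]
force: [-1.3, -0.2, 13.6]
width: 0.0002
gripper_force: 6.4
```

That is the end stop at z = 0.1163 with about 13 N. Back off and look.

Emit:
jog_arm --deltas '[[[0,0,-0.02,0],[0,0,-0.06,0],[0,0,-0.12,0],[0,0,-0.5,0],[0,0,-1.4,0],[0,0,-1.8,0],[0,0,-1.8,0],[0,0,-1.8,0]]]'

```text
t: 30.95
eef_pos: [0.5774, 0.0307, 0.221]
ee_rot: [-3.141, -0.001, 2.965]
force: [-0.3, 0.1, -0.4]
width: 0.0007
gripper_force: 0.0
```

Emit:
jog_arm --deltas '[[[1,-1,0,0],[2,-2,0,0],[2,-3,0,0],[2,-3.5,0,0],[2,-3.5,0,0],[2,-3.5,0,0]]]'

```text
t: 31.7
eef_pos: [0.4226, -0.1552, 0.2211]
ee_rot: [-3.142, -0.001, 2.964]
force: [0.1, 0.4, 0.0]
width: 0.0006
gripper_force: 0.0
```

```bash
python3 - <<'E'
from h import *
st=arm.get_state();print(st["eef_pos"],st["force"],st["t"],st["qd"].round(3))
s,t=grab_frame("scene"),grab_frame("top");cv2.imwrite("pics/c4.png",np.hstack([tile(s,(335,205),25,30,8),tile(t,(309,198),25,30,8)]))
E
```

```text
[ 0.42262794 -0.15519953  0.22112325] [0.05401293 0.3784958  0.02948925] 31.7 [ 0.034  0.008  0.011 -0.001 -0.001 -0.002]
```

View pics/c4.png

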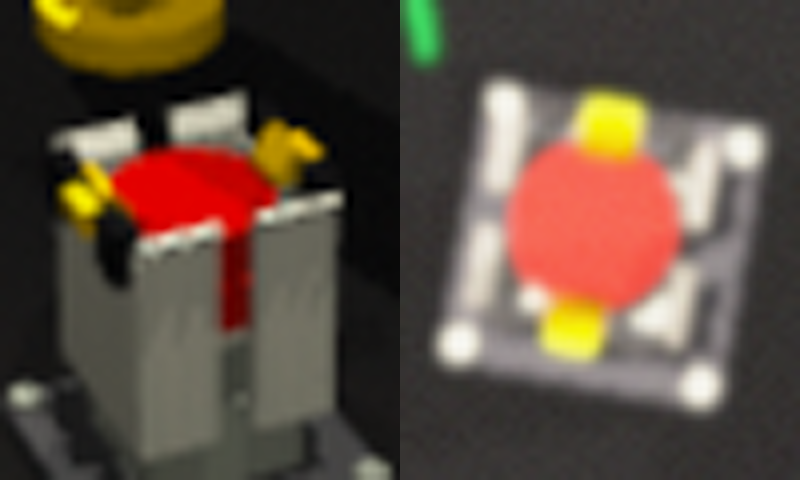

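Both yellow lips lie over the level red cap: top view at tile (612,125) and (573,330), overlapping the disc. The red in the wall slot now reaches two caps deep. Handing in.

```bash
python3 -c "
from station import arm
print(arm.job_done())"
```

```text
the job is handed in; nothing more can be done
None
```

Both red caps are in the magazine, one on top of the other, with both lips back over the upper cap; peak push reading was about 14 N against the 25 N limit, and I handed the job in at about 32 s of the 69 s allowed.

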